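# Roll the capping strip flat on the propagator rim

## Robot

A 6-joint arm with a two-finger parallel gripper is mounted at the origin on the work surface. World frame = base frame: x ahead of the robot, y to its left, z up, the work surface at z = 0. Lengths are in mm, angles in rad, forces in N, time in s.
With the tool pointing down it reaches from about 250 to 775 mm from the base axis. Payload 4 kg.
Tool frame: the origin (TCP) lies midway between the tips of the shut fingers; the grasp point (between the pads) lies 19 mm behind it; z points along the fingers, x is the direction in which the jaws open and shut, and the axes are right-handed (so a half turn about z gives the same grasp; the last joint's range is limited). The gripper opens to 85 mm and grips with 20 to 120 N. Pads are 22 mm wide; open, the fingers measure 114 mm over their backs; the gripper's body (76 mm by 85 mm) begins 54 mm behind the grasp point. The pads swing forward as they close: fully open they stand 13 mm farther back than shut.
Start: joints at [1.102, 0.087, 1.371, -0, 1.684, -0.103], TCP at [196.743, 513.624, 231.341] pointing down, gripper open.
Joint ranges: [-3.1, 3.1], [-0.76, 2.03], [0.27, 2.55], [-1.08, 4.22], [0.17, 2.65], [-2.57, 2.57]. Speed limits (rad/s): [2.79, 2.79, 3.14, 3.14, 3.14, 3.14].

## Interface

Orientations are given as a rotation vector (axis times angle).
In Python, from station import get_state, snapshot, bot gives the robot as it stands.
- The arm moves only by the tool servo_tool, never from a script. Its argument "targets" is a list of rows, each a list of 5 numbers: the opening, from 0 (shut) to 1 (fully open), then the shift along the tool's x, y, z in mm, then the turn about the tool's z in rad. In form: [[grip, dx, dy, dz, roll], ...]. A call has 1 to 10 rows; each row shifts and turns the commanded pose from where the row before left it, along the tool's axes as they then stand; what a row does not reach is not made up. A row lasts 1/10 s, in which the tool goes at most 50 mm and 8.59 degrees, less where a joint would pass 70% of its speed; a pose out of reach is approached as far as the arm can. A call is refused whole if a number of a shift passes 50 or a number of a turn 0.15, either way. A call with a gripper value outside its range is refused whole. The fingers move at their own pace and stop on an object; "grip_force" is the grip in N (left out, the last holds). Time passes only in rows, so rows that do not move let the fingers close. It gives the time, the measured TCP pose, the force and the opening at its end, in the units of the state.
- get_state(): the state, without advancing time (a new reading comes with each control period).
- snapshot(name): name is "scene" or "side" or "wrist"; returns a dict with "image" (420x560x3 uint8, red, green, blue), "fx", "fy", "cx", "cy" (pixels), "world_to_cam" (4x4, takes a point from world to camera coordinates). Camera axes: x right, y down, z forward; pixel columns grow to the right and rows downward; lengths in mm; the calibration is good to about 2 mm. A picture is of the moment at which its call begins. There is no depth.
- bot.hand_in(): hands the job in, once; it reports no verdict.
The state is a dict: "t": time; "joint_positions": joint angles; "dq": joint speeds; "effort": joint torques, N m; "tcp_pos": TCP position; "orientation": TCP orientation; "contact_force": force on the tool from outside, world axes, zero at the start; "ft_torque": the same for the moment, N m; "opening": finger opening in mm.
Only numpy, scipy, OpenCV 4.12 (cv2) and the standard library are available. Lean on these libraries where they do the work, as an engineer would, in place of code of your own. Each camera call takes 0.05 s, during which the arm holds its last target. There are 200 camera calls.

## Task

Take the hand roller from its stand and roll it along the green capping strip on the near rim of the seed propagator, with firm pressure of about 15 N and never more than 25 N, until all five sections lie fully flat. Press the strip with the roller only, then put the roller back in its stand, upright, and let go. Leave the seedling cells, herb pot, kneeling block and cultivator where they are.

Things in the scene. Friction and masses are not known exactly. Their poses are not given: they have to be found in the camera images.
- roller: Hand roller, 0.43 kg. Origin: lowest point of its wheel; z up along the handle; the wheel rolls along its x (axle along y). Black rubber wheel 50 mm in diameter, 24 mm wide, in a steel fork 38 mm wide (y). The fork is sprung: it slides up by up to 9 mm at 7 N per mm, no preload, so the wheel gives as you press. Half a turn about z makes no difference.
- roller_handle (a point): Middle of the roller's red square handle, 30 by 30 mm, 52 mm tall, 105 mm above the roller's origin (handle z = 79 to 131 mm). It stands on a black guard plate 80 mm (x) by 64 mm (y), z = 71 to 79 mm. Grip it from above on either pair of faces, fingertips just above the plate, firmly (60 N or more).
- roller_wheel (a joint): Turn of the roller's wheel about its axle, rad; 0 at the start, free both ways. Rolling 100 mm turns it 4 rad.
- stand: Blue open-topped box, 74 (x) by 60 (y) by 80 mm high, walls 6 mm, fixed, left or right of the propagator. Origin: centre of its underside. The roller starts and ends hanging upright in it: guard plate on the rim, fork and wheel in the well (6 mm clearance in x, 5 mm in y), roller's x along the stand's x (either way round), roller's origin 9 mm above the stand's.
- frame: Wooden propagator tray, fixed, 200 mm (x) by 290 mm (y), walls 50 mm high. Origin: centre of its underside. On its near (-x) rim an aluminium rail, 26 mm wide, 262 mm long along y, carries the green capping strip: five hard sections in a row, each 18 mm wide and 48 mm long, centred at x = -85 mm, y = +100, +50, 0, -50, -100 mm (cap1 to cap5). Seedling cells stand behind.
- strip_mid (a point): Nominal top of the seated strip at its middle: x = -85, y = 0, z = 72 mm in the tray's frame, 2 mm above the rail's lips. But the rail is shimmed unevenly: its middle may lie up to 7 mm higher or lower, and it may slope along its length by up to 0.045 rad either way. No listed pose shows this: it must be felt.
- strip_left (a point): Left (+y in the tray's frame) end of the strip: nominal top of the seated strip on its middle line, 125 mm from its middle. Nominal height, without the shims.
- strip_right (a point): Right (-y in the tray's frame) end of the strip, 125 mm from its middle; nominal height, without the shims.
- cap1 (a joint): How far section 1 of the strip (y = +100 mm in the frame) stands proud of its seated place, m: 0 seated flat, 3 to 6 mm at the start. It goes straight down when pressed with more than about 8 N (faster with more: some 7 mm/s for each further N), stays where it is left, and comes to a hard stop at 0.
- cap2 (a joint): How far section 2 of the strip (y = +50 mm in the frame) stands proud of its seated place, m: 0 seated flat, 3 to 6 mm at the start. It goes straight down when pressed with more than about 8 N (faster with more: some 7 mm/s for each further N), stays where it is left, and comes to a hard stop at 0.
- cap3 (a joint): How far section 3 of the strip (y = +0 mm in the frame) stands proud of its seated place, m: 0 seated flat, 3 to 6 mm at the start. It goes straight down when pressed with more than about 8 N (faster with more: some 7 mm/s for each further N), stays where it is left, and comes to a hard stop at 0.
- cap4 (a joint): How far section 4 of the strip (y = -50 mm in the frame) stands proud of its seated place, m: 0 seated flat, 3 to 6 mm at the start. It goes straight down when pressed with more than about 8 N (faster with more: some 7 mm/s for each further N), stays where it is left, and comes to a hard stop at 0.
- cap5 (a joint): How far section 5 of the strip (y = -100 mm in the frame) stands proud of its seated place, m: 0 seated flat, 3 to 6 mm at the start. It goes straight down when pressed with more than about 8 N (faster with more: some 7 mm/s for each further N), stays where it is left, and comes to a hard stop at 0.
- cell1: Square peat-brown plastic cell with seedlings, 50 by 50 by 55 mm, loose, standing in the tray; origin: centre of its underside. Leave alone.
- cell2: Square peat-brown plastic cell with seedlings, 50 by 50 by 55 mm, loose, standing in the tray; origin: centre of its underside. Leave alone.
- cell3: Square peat-brown plastic cell with seedlings, 50 by 50 by 55 mm, loose, standing in the tray; origin: centre of its underside. Leave alone.
- cell4: Square peat-brown plastic cell with seedlings, 50 by 50 by 55 mm, loose, standing in the tray; origin: centre of its underside. Leave alone.
- herb_pot: Cream glazed pot with a herb, 100 mm across the rim, 85 mm high, leaves to 160 mm, loose; origin: centre of its underside. Leave alone.
- kneeling_block: Grey-green hard kneeling block, 110 by 220 by 40 mm, loose; origin: centre of its underside. Leave alone.
- cultivator: Steel hand cultivator with a wooden handle, 225 mm long, 35 mm high, loose, lying flat; origin: on the bench near its middle. Leave alone.
Mind the look-alikes: they are no part of the job. Leave any blue or yellow look-alike of the roller alone.

How it is judged:
By the outcome, as a careful person would: the job done as asked, in the order asked, and still so for the second after the job is handed in, with the robot touching nothing.
It also fails if it takes over 72 s, if anything falls off the work surface, if the arm or the gripper's body presses on something with over 40 N, if the wrist force passes 120 N, or if a joint passes its speed limit or range.

## Working session

There is one attempt and no reset: what is moved stays moved. The work goes in short steps, Python scripts to look and compute and a tool call to move; the robot and the scene stay as the last step left them, time stands still between calls to the robot, and variables do not carry over. Pictures are saved under pics/ and viewed, about 8 in all and at most 12, crops included, and the job is handed in when it is done.

Besides the shell and the picture viewer there is one more tool, called after "Emit:" as name(argument=value, ...) on one line, values as JSON. servo_tool: Moves the arm, as the interface text tells. Its arguments: {"type":"object","properties":{"targets":{"type":"array"},"grip_force":{"type":"number"}},"required":["targets"]}

```bash
mkdir -p pics; cat > h.py <<'E'
import numpy as np, cv2, pickle
from station import get_state, snapshot, bot
def snap(n,fn):
    s=snapshot(n); pickle.dump(s,open(f'pics/{fn}.pkl','wb')); cv2.imwrite(f'pics/{fn}.png',s['image'][:,:,::-1]); return s
def load(fn): return pickle.load(open(f'pics/{fn}.pkl','rb'))
def ray(s,u,v):
    M=np.array(s['world_to_cam']);R=M[:3,:3];t=M[:3,3]
    return -R.T@t, R.T@np.array([(u-s['cx'])/s['fx'],(v-s['cy'])/s['fy'],1])
def onz(s,u,v,z):
    c,d=ray(s,u,v); return c+d*(z-c[2])/d[2]
def proj(s,p):
    M=np.array(s['world_to_cam']); q=M[:3,:3]@np.array(p,float)+M[:3,3]
    return np.array([s['fx']*q[0]/q[2]+s['cx'],s['fy']*q[1]/q[2]+s['cy']])
def crop(fn,x0,y0,x1,y1,k,out):
    im=cv2.imread(f'pics/{fn}.png')[y0:y1,x0:x1]; cv2.imwrite(f'pics/{out}.png',cv2.resize(im,None,fx=k,fy=k,interpolation=cv2.INTER_CUBIC))
E
python3 - <<'E'
from h import *
a=snap('scene','s1');b=snap('side','d1')
for s in(a,b): print(ray(s,280,210), s['fx'])
st=get_state(); print(st)
E
```

```text
(array([1130.54560259,  597.38366186,  908.22091013]), array([-0.52178689, -0.47976272, -0.70552498])) 414.49387879072856
(array([ 242.25263259, -787.00807694,  670.75563104]), array([ 0.26852917,  0.78492401, -0.55847515])) 431.96409851753765
{'t': 0.1, 'joint_positions': array([ 1.10190651e+00,  8.78875099e-02,  1.37214597e+00, -3.51247188e-05,
        1.68362567e+00, -1.03099348e-01]), 'dq': array([-1.11331963e-03, -3.86095025e-03, -1.59301922e-03, -2.43761903e-05,
        2.80800211e-04, -3.03172912e-04]), 'effort': array([ 1.91061226e-03, -3.53013253e+01, -3.14219463e+01, -2.36608985e-04,
        7.98451016e-03, -6.56616095e-06]), 'tcp_pos': array([196.52891059, 513.18490618, 230.23095169]), 'orientation': array([ 2.58758211,  1.77977685, -0.00282242]), 'contact_force': array([-0.07946768, -0.27010811, -0.37059401]), 'ft_torque': array([ 0.02028435, -0.02064047, -0.01652943]), 'opening': 85.36570824778717}
```

View pics/s1.png

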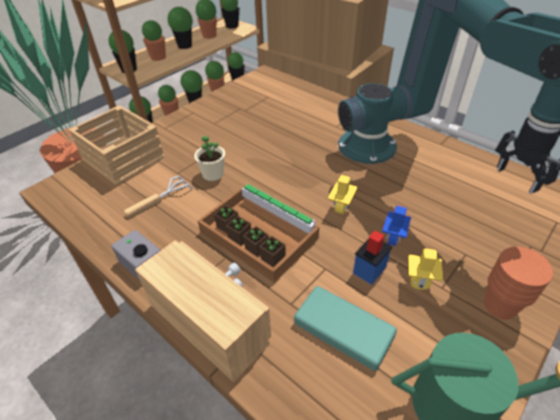

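View pics/d1.png

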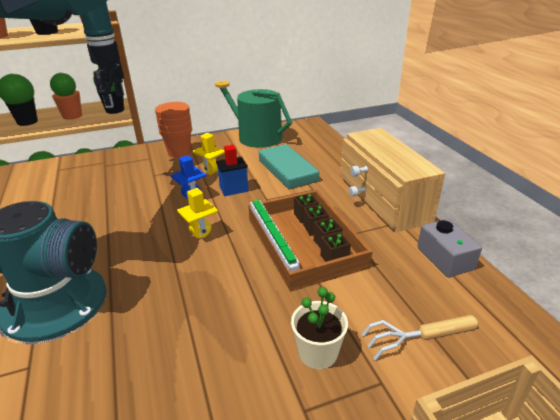

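Candidates in the scene view: red-handled roller in a blue stand at (375,250), a blue look-alike at (397,224), and yellow ones at (343,193) and (425,268). I choose the red one standing in the blue box. The strip runs (243,188)–(313,227) and the tray is behind it. Next I check this in close crops.

```bash
python3 - <<'E'
from h import *
a=cv2.imread('pics/s1.png');b=cv2.imread('pics/d1.png')
k=lambda im,x0,y0,x1,y1,f:cv2.resize(im[y0:y1,x0:x1],None,fx=f,fy=f,interpolation=cv2.INTER_CUBIC)
# scene crop: stand (335,205)-(435,295) x4 ; side stand (190,135)-(290,225)
cv2.imwrite('pics/c1.png',np.hstack([k(a,340,205,440,295,4),k(b,180,125,280,215,4)]))
cv2.imwrite('pics/c2.png',np.hstack([k(a,190,175,330,280,2.85),k(b,240,185,380,290,2.85)]))
E
```

```text
(no output)
```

View pics/c1.png

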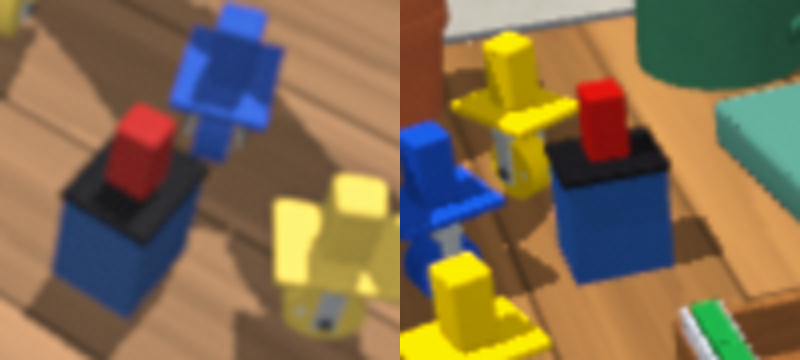

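View pics/c2.png

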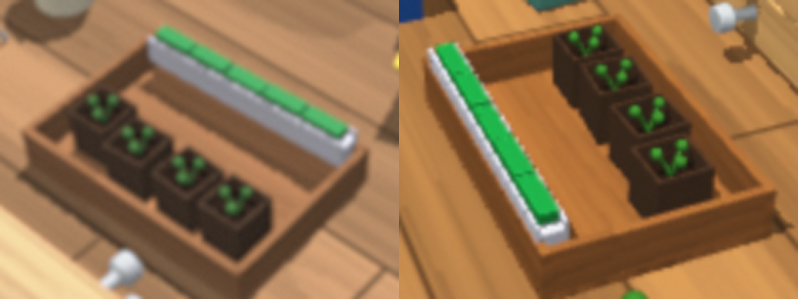

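```bash
python3 - <<'E'
from h import *
a=load('s1');b=load('d1')
A=lambda u,v,z:onz(a,340+u/4,205+v/4,z).round(1)
B=lambda u,v,z:onz(b,180+(u-400)/4,125+v/4,z).round(1)
print('plate scene L,F,R',A(64,193,88),A(143,241,88),A(207,172,88))
print('plate side LB,RB,RF,LF',B(547,147,88),B(648,128,88),B(669,168,88),B(560,185,88))
print('handle top',A(145,125,140),B(602,91,140))
print('stand bottom side LF,RF',B(580,283,0),B(672,266,0),'scene',A(55,272,0),A(125,316,0))
C=lambda u,v,z:onz(a,190+u/2.85,175+v/2.85,z).round(1)
D=lambda u,v,z:onz(b,240+(u-399)/2.85,185+v/2.85,z).round(1)
print('frame top scene: left,front,right',C(25,132,50),C(240,275,50),C(368,152,50))
print('frame side: far-right, near-right, near-left',D(615,20,50),D(775,193,50),D(546,250,50))
print('strip ends scene L,R', C(165,33,76),C(348,130,76),'side far,near',D(446,46,76),D(546,217,76))
E
```

```text
plate scene L,F,R [517.2 289.   88. ] [517.7 347.1  88. ] [444.4 348.9  88. ]
plate side LB,RB,RF,LF [435.7 336.2  88. ] [512.3 338.1  88. ] [509.5 272.2  88. ] [431.4 276.4  88. ]
handle top [479.5 316.5 140. ] [473.4 304.9 140. ]
stand bottom side LF,RF [439.7 285.3   0. ] [509.3 283.4   0. ] scene [512.  289.2   0. ] [512.  343.9   0. ]
frame top scene: left,front,right [ 680.  -134.9   50. ] [672.4 149.   50. ] [480.3 145.9  50. ]
frame side: far-right, near-right, near-left [661.6 132.5  50. ] [ 674.3 -150.4   50. ] [ 483.5 -147.1   50. ]
strip ends scene L,R [ 501.9 -109.3   76. ] [489.4 127.2  76. ] side far,near [486.1 108.9  76. ] [ 486.2 -140.6   76. ]
```

```bash
cat >> h.py <<'E'
from scipy.optimize import minimize
def box(x,y,yaw,lx,ly,z0,z1):
    c,s=np.cos(yaw),np.sin(yaw)
    return [[x+c*i*lx/2-s*j*ly/2,y+s*i*lx/2+c*j*ly/2,z] for i in(-1,1) for j in(-1,1) for z in(z0,z1)]
def fit(views,masks,dims,p0,zfree=False):
    def cost(p):
        e=0
        for s,m in zip(views,masks):
            q=np.array([proj(s,c)for c in box(p[0],p[1],p[2]/100,dims[0],dims[1],dims[2]+(p[3] if zfree else 0),dims[3]+(p[3] if zfree else 0))],np.float32)
            h=cv2.convexHull(q); K=8
            r=np.zeros((420*1,560*1),np.float32)
            x0,y0=np.floor(h.min((0,1))).astype(int)-6 if 0 else (np.floor(h[:,0].min(0)).astype(int)-6)
            w=np.ceil(h[:,0].max(0)).astype(int)+6-np.array([x0,y0])
            big=np.zeros((w[1]*K,w[0]*K),np.uint8)
            cv2.fillPoly(big,[np.round(((h[:,0]-[x0,y0])+0.5)*K-0.5).astype(np.int32)],255)
            r[y0:y0+w[1],x0:x0+w[0]]=cv2.resize(big,(int(w[0]),int(w[1])),interpolation=cv2.INTER_AREA)/255
            e+=np.abs(r-m).sum()/m.sum()
        return e
    best=None
    for k in range(2):
        o=minimize(cost,p0,method='Nelder-Mead',options=dict(initial_simplex=np.array([p0]+[np.array(p0)+np.eye(len(p0))[i]*6 for i in range(len(p0))]),xatol=.05,fatol=1e-5)); p0=list(o.x)
    return o.x.round(2),round(o.fun,3)
def colmask(s,f,roi):
    im=s['image'].astype(float); m=f(im[...,0],im[...,1],im[...,2]).astype(np.float32)
    k=np.zeros_like(m);x0,y0,x1,y1=roi;k[y0:y1,x0:x1]=1
    return m*k
red=lambda r,g,b:(r>1.7*g)&(r>1.9*b)&(r>75)&(g<90)
grn=lambda r,g,b:(g>1.5*r)&(g>1.35*b)&(g>70)
E
python3 - <<'E'
from h import *
a=load('s1');b=load('d1')
ma=colmask(a,red,(360,225,392,262));mb=colmask(b,red,(220,140,245,170))
ga=colmask(a,grn,(238,180,320,235));gb=colmask(b,grn,(245,195,303,272))
print(ma.sum(),mb.sum(),ga.sum(),gb.sum())
d=(30,30,88,140)
for n,v,m in(('a',[a],[ma]),('b',[b],[mb]),('ab',[a,b],[ma,mb])): print(n,fit(v,m,d,[476,310,0]))
print('abz',fit([a,b],[ma,mb],d,[476,310,0,0],True))
d=(18,248,72,77)
for n,v,m in(('a',[a],[ga]),('b',[b],[gb]),('ab',[a,b],[ga,gb])): print(n,fit(v,m,d,[487,0,0]))
print('abz',fit([a,b],[ga,gb],d,[487,0,0,0],True))
for s,m in((a,ga),(b,gb)): print(np.argwhere(m)[:,::-1].min(0),np.argwhere(m)[:,::-1].max(0))
E
```

```text
314.0 242.0 363.0 582.0
a (array([476.1 , 314.47,   8.34]), np.float64(0.08))
b (array([473.11, 316.52,  -1.39]), np.float64(0.108))
ab (array([473.54, 314.24,   1.28]), np.float64(0.255))
abz (array([473.57, 314.01,   1.2 ,  -0.75]), np.float64(0.247))
a (array([496.87,  -1.9 ,   3.01]), np.float64(0.349))
b (array([486.61, -14.83,   1.61]), np.float64(0.103))
ab (array([491.06,  -6.74,  -1.73]), np.float64(1.257))
abz (array([490.17,  -4.87,   1.98,  -9.39]), np.float64(0.449))
[238 185] [310 233]
[253 196] [302 263]
```

```bash
python3 - <<'E'
from h import *
a=load('s1');b=load('d1')
ma=colmask(a,red,(360,225,392,262));mb=colmask(b,red,(220,140,245,170))
def lc(m):
    m=cv2.morphologyEx(m,cv2.MORPH_CLOSE,np.ones((3,3)))
    n,l,s,c=cv2.connectedComponentsWithStats(m.astype(np.uint8)); return (l==1+s[1:,4].argmax()).astype(np.float32)
ga=lc(colmask(a,grn,(225,175,325,240)));gb=lc(colmask(b,grn,(240,190,310,280)))
print(ga.sum(),gb.sum())
for s,m in((a,ga),(b,gb)):
    p=np.argwhere(m)[:,::-1]; print([tuple(p[f(p@np.array(k))]) for f in(np.argmin,np.argmax) for k in((1,0),(0,1))])
d=(18,248,72,77)
for n,v,m in(('a',[a],[ga]),('b',[b],[gb])): print(n,fit(v,m,d,[487,0,0]))
print('abz',fit([a,b],[ga,gb],d,[487,0,0,0],True))
vis=[]
for s,m,ctr in((a,ga,(275,215)),(b,gb,(285,235))):
    im=s['image'][:,:,::-1].copy(); x,y=ctr
    im=cv2.resize(im[y-65:y+65,x-65:x+65],None,fx=3,fy=3)
    cs,_=cv2.findContours(cv2.resize(m[y-65:y+65,x-65:x+65].astype(np.uint8),None,fx=3,fy=3,interpolation=0),0,1); cv2.drawContours(im,cs,-1,(0,0,255),1)
    vis.append(im)
cv2.imwrite('pics/c3.png',np.hstack(vis))
E
```

```text
346.0 571.0
[(np.int64(245), np.int64(187)), (np.int64(247), np.int64(185)), (np.int64(310), np.int64(219)), (np.int64(307), np.int64(222))]
[(np.int64(253), np.int64(201)), (np.int64(256), np.int64(200)), (np.int64(295), np.int64(258)), (np.int64(289), np.int64(263))]
a (array([496.87,  -1.9 ,   3.01]), np.float64(0.317))
b (array([486.61, -14.83,   1.61]), np.float64(0.086))
abz (array([490.42,  -4.81,   1.82,  -9.15]), np.float64(0.397))
```

View pics/c3.png

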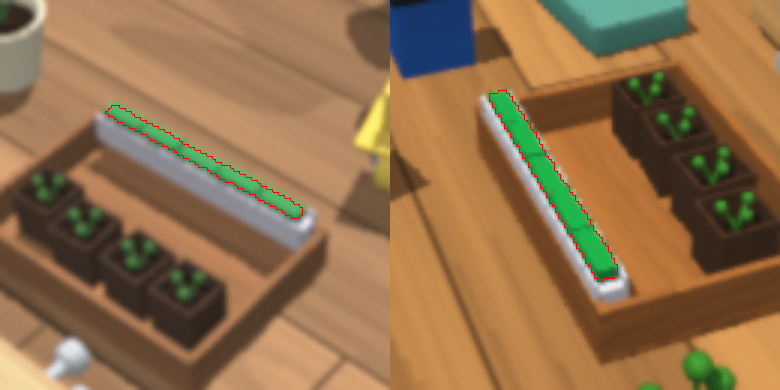

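```bash
cat >> h.py <<'E'
def tri(pairs):
    A=np.zeros((3,3));B=np.zeros(3);L=[]
    for s,u,v in pairs:
        c,d=ray(s,u,v);d=d/np.linalg.norm(d);P=np.eye(3)-np.outer(d,d);A+=P;B+=P@c;L.append((c,P))
    x=np.linalg.solve(A,B); return x.round(1),[round(float(np.linalg.norm(P@(x-c))),1) for c,P in L]
E
python3 - <<'E'
from h import *
a=load('s1');b=load('d1')
print(tri([(a,309.7,220.5),(b,255.7,200.5)]),tri([(a,245.7,186.3),(b,292.5,262)]))
w=snap('wrist','w1'); print(ray(w,280,210),w['fx'])
import scipy.spatial.transform as t
print(t.Rotation.from_rotvec(get_state()['orientation']).as_matrix().round(3),get_state()['tcp_pos'])
# tray corners z=50 projections for guess
E
```

```text
(array([488. , 119.1,  70.8]), [1.2, 1.2]) (array([ 493.5, -128. ,   61.1]), [0.5, 0.5])
(array([122.52661957, 542.92459447, 372.51803589]), array([ 0.28612202, -0.1152887 , -0.95123789])) 329.5481278266141
[[ 0.358  0.934 -0.001]
 [ 0.934 -0.358 -0.002]
 [-0.002 -0.    -1.   ]] [196.56049688 513.27456173 230.39454274]
```

```bash
python3 - <<'E'
from h import *
a=load('s1');b=load('d1')
for n,p in dict(pottop=[(a,525,262),(b,173,108)],potbot=[(a,508,308),(b,180,155)],blue=[(a,398.5,211),(b,187,160)],y1=[(a,344,182),(b,196,195)],y2=[(a,430,255),(b,207,138)]).items(): print(n,tri(p))
E
```

```text
pottop (array([359.4, 617.3, 165.8]), [2.8, 2.8])
potbot (array([355. , 637.4, -10.9]), [7.3, 7.3])
blue (array([350. , 308. , 123.3]), [0.7, 0.7])
y1 (array([340.3, 126.2, 117.5]), [0.5, 0.5])
y2 (array([431.9, 439.7, 120.1]), [0.3, 0.3])
```

Emit:
servo_tool(targets=[[1,-12,47,0,0],[1,-12,47,0,0],[1,-12,47,0,0],[1,-12,47,0,0],[1,-12,47,0,0],[1,-12,47,0,0],[1,-14,48,0,0],[1,0,0,0,-0.122],[1,0,0,0,-0.122],[1,0,0,0,-0.122]], grip_force=100)

```text
t: 1.15
tcp_pos: [474.5, 314.5, 230.6]
orientation: [-2.217, -2.225, 0.002]
contact_force: [0.3, -0.4, 0.1]
opening: 85.5
```

```bash
python3 - <<'E'
from h import *
import scipy.spatial.transform as t
w=snap('wrist','w2')
s=get_state();print(s['t'],s['tcp_pos'],t.Rotation.from_rotvec(s['orientation']).as_matrix().round(3),s['opening'],s['joint_positions'].round(2))
im=w['image'].astype(float)
m=colmask(w,red,(0,0,560,420));print(m.sum(),np.argwhere(m)[:,::-1].mean(0))
print(fit([w],[m],(30,30,88,140),[474,314,0]))
a=load('s1');b=load('d1')
print('tri red top')
E
```

```text
1.2 [474.31529488 314.78170496 230.66344263] [[-0.007  1.    -0.001]
 [ 1.     0.007 -0.   ]
 [-0.    -0.001 -1.   ]] 85.41402941713986 [ 0.49  0.13  1.32  0.    1.69 -1.09]
3764.0 [322.44473964 172.96121148]
(array([475.28, 313.79,  -0.72]), np.float64(0.534))
tri red top
```

View pics/w2.png

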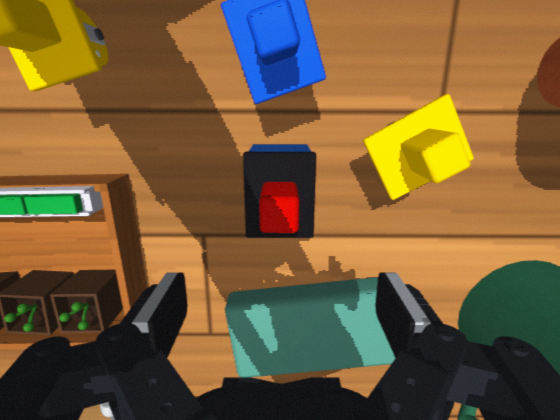

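The wrist view shows the red handle at (279,207) on the black plate (244–316, 152–237) within the blue stand. The yellow and blue ones are well clear, and the tray's left corner is at (128,178).

```bash
python3 - <<'E'
from h import *
w=load('w2');a=load('s1');b=load('d1')
m=colmask(w,red,(250,170,310,240));print(m.sum())
print('handle',fit([w],[m],(30,30,88,140),[474,314,0]))
k=colmask(w,lambda r,g,b:(r+g+b<130)|((r>1.7*g)&(r>1.9*b)),(235,153,325,245))
print('plate+handle',fit([w],[k],(80,64,84,88),[474,314,0]))
print('plate corners',[onz(w,*p,88).round(1) for p in((244,152),(316,152),(315,237),(246,237))])
print('proj handle', [proj(w,[474,314.5,z]).round(1) for z in(88,140)])
print('tray corner',onz(w,130,176,50).round(1),'strip end edges z70',onz(w,80,191,71).round(1),onz(w,81,213,71).round(1))
E
```

```text
1941.0
handle (array([475.28, 313.79,  -0.72]), np.float64(0.097))
plate+handle (array([ 4.7560e+02,  3.1326e+02, -1.5000e-01]), np.float64(0.05))
plate corners [array([435.1, 283.4,  88. ]), array([434.8, 345.3,  88. ]), array([513.7, 347.3,  88. ]), array([513.9, 282.8,  88. ])]
proj handle [array([280. , 195.8]), array([279.8, 214.4])]
tray corner [464.6 164.8  50. ] strip end edges z70 [474.7 125.3  71. ] [496.6 122.3  71. ]
```

Emit:
servo_tool(targets=[[1,-46,2,0,0],[1,-46,2,0,0],[1,-46,2,0,0],[1,-46,2,0,0],[1,-46,2,0,0],[1,-46,2,0,0],[1,-42,2,0,0],[1,0,0,0,0],[1,0,0,0,0]])

```text
t: 2.1
tcp_pos: [488.0, -3.4, 231.0]
orientation: [-2.225, -2.217, -0.0]
contact_force: [0.1, 1.5, 0.5]
opening: 85.4
```

```bash
python3 - <<'E'
from h import *
w=snap('wrist','w3')
s=get_state();print(s['t'],s['tcp_pos'])
def lc(m):
    n,l,st,c=cv2.connectedComponentsWithStats(m.astype(np.uint8)); return (l==1+st[1:,4].argmax()).astype(np.float32)
m=lc(cv2.morphologyEx(colmask(w,grn,(0,0,560,420)),cv2.MORPH_CLOSE,np.ones((3,7))))
p=np.argwhere(m)[:,::-1];print(m.sum(),p.min(0),p.max(0))
print(fit([w],[m],(18,248,60,66),[489,-3,0]),fit([w],[m],(18,248,60,66),[489,-3,0,0],True))
E
```

```text
2.15 [488.08640212  -2.42408937 231.12699731]
5154.0 [149 180] [409 205]
(array([491.49,  -4.21,   2.01]), np.float64(0.037)) (array([490.7 ,  -4.37,   2.02,   2.95]), np.float64(0.031))
```

View pics/w3.png

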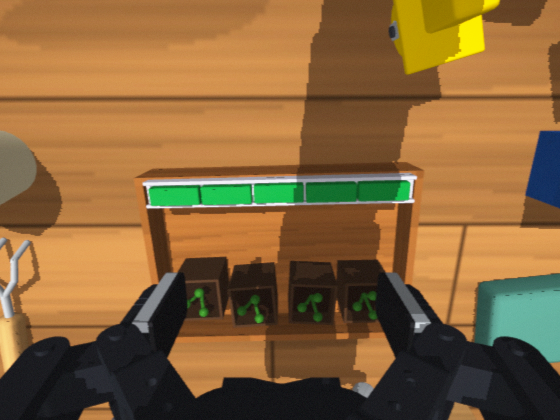

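Emit:
servo_tool(targets=[[1,46,-2,0,0],[1,46,-2,0,0],[1,46,-2,0,0],[1,46,-2,0,0],[1,46,-2,0,0],[1,46,-2,0,0],[1,41,-1.5,0,0],[1,0,0,30,0],[1,0,0,30,0],[1,0,0,0,0]])

```text
t: 3.15
tcp_pos: [470.6, 315.0, 165.7]
orientation: [-2.215, -2.223, 0.016]
contact_force: [-0.0, -0.2, -0.7]
opening: 85.1
```

```bash
python3 - <<'E'
from h import *
w=snap('wrist','w4')
s=get_state();print(s['t'],s['tcp_pos'])
m=colmask(w,red,(215,130,345,300));print(m.sum())
print('handle',fit([w],[m],(30,30,88,140),[474,314,0]))
E
```

```text
3.2 [472.12848379 315.12607641 168.64150592]
3567.0
handle (array([4.7453e+02, 3.1393e+02, 4.4000e-01]), np.float64(0.102))
```

Emit:
servo_tool(targets=[[1,0,0,20,0],[1,0,0,20,0],[1,0,0,15,0],[1,0,0,10,0],[1,0,0,7,0],[1,0,0,5,0],[1,0,0,0,0],[1,0,0,0,0],[1,0,0,0,0]])

```text
t: 4.1
tcp_pos: [475.1, 314.5, 95.2]
orientation: [2.221, 2.221, 0.002]
contact_force: [-0.5, 0.2, 0.3]
opening: 85.3
```

Emit:
servo_tool(targets=[[1,0,0,3,0],[0,0,0,0,0],[0,0,0,0,0],[0,0,0,0,0],[0,0,0,0,0],[0,0,0,0,0],[0,0,0,0,0],[0,0,0,0,0]], grip_force=110)

```text
t: 4.9
tcp_pos: [474.9, 314.3, 91.7]
orientation: [2.221, 2.221, 0.001]
contact_force: [0.5, 0.2, 1.5]
opening: 28.9
```

```bash
python3 - <<'E'
from h import *
s=get_state();print(s['t'],s['tcp_pos'],s['contact_force'],s['ft_torque'],s['opening'],s['orientation'])
E
```

```text
4.9 [474.92735193 314.32293323  91.70612662] [0.5127287  0.18825593 1.50357197] [-0.20571344  0.0389685  -0.01090207] 28.93938603557921 [2.22094405e+00 2.22137201e+00 1.11817032e-03]
```

Emit:
servo_tool(targets=[[0,0,0,-5,0],[0,0,0,-10,0],[0,0,0,-20,0],[0,0,0,-25,0],[0,0,0,-25,0],[0,0,0,-15,0],[0,0,0,0,0],[0,0,0,0,0],[0,0,0,0,0]])

```text
t: 5.8
tcp_pos: [473.7, 313.8, 189.1]
orientation: [-2.22, -2.221, 0.006]
contact_force: [-0.4, -0.3, -4.4]
opening: 28.8
```

```bash
python3 - <<'E'
from h import *
s=get_state();print(s['t'],s['tcp_pos'],s['contact_force'],s['opening'],s['orientation'])
d=snap('side','d2'); 
m=colmask(d,red,(180,80,280,170)); print(m.sum(),np.argwhere(m)[:,::-1].mean(0) if m.sum() else 0)
crop('d2',180,70,290,200,4,'c4')
E
```

```text
5.8 [473.70946318 313.79834325 189.12455548] [-0.41094125 -0.33564841 -4.41254501] 28.75862522119047 [-2.22029053 -2.22080249  0.00582029]
515.0 [188.64854369 131.97864078]
```

View pics/c4.png

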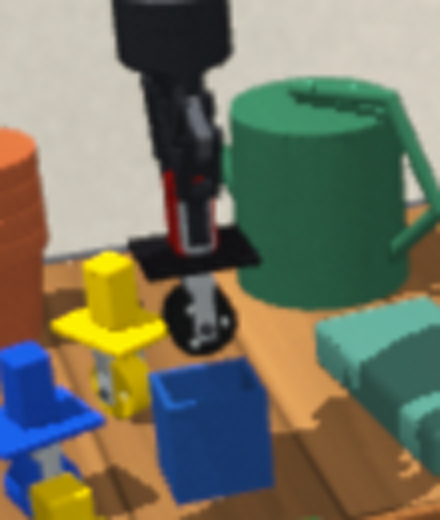

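Emit:
servo_tool(targets=[[0,-20,1,0,0],[0,-35,3,0,0],[0,-45,3,0,0],[0,-45,3,0,0],[0,-40,3,0,0],[0,-25,1,0,0],[0,-8,0,0,0],[0,0,0,0,0.1],[0,0,0,0,0.14],[0,0,0,0,0.14]])

```text
t: 6.85
tcp_pos: [488.2, 96.9, 190.3]
orientation: [-2.604, -1.754, 0.002]
contact_force: [-0.5, 0.4, -4.7]
opening: 28.9
```

Emit:
servo_tool(targets=[[0,0,0,0,0.14],[0,0,0,0,0.14],[0,0,0,0,0.14],[0,0,0,0,0.14],[0,0,0,0,0.14],[0,0,0,0,0.14],[0,0,0,0,0.14],[0,0,0,0,0.14],[0,0,0,0,0.051],[0,0,0,0,0]])

```text
t: 7.85
tcp_pos: [488.2, 97.1, 190.3]
orientation: [-3.141, -0.033, 0.003]
contact_force: [0.7, 0.9, -4.0]
opening: 28.8
```

Emit:
servo_tool(targets=[[0,0,0,10,0],[0,0,0,10,0],[0,0,0,0,0],[0,0,0,0,0],[0,0,0,0,0]])

```text
t: 8.35
tcp_pos: [488.8, 96.3, 171.4]
orientation: [-3.141, -0.032, -0.001]
contact_force: [-0.2, -0.2, -4.5]
opening: 29.1
```

```bash
python3 - <<'E'
from h import *
from scipy.spatial.transform import Rotation as R
s=get_state();print(s['t'],s['tcp_pos'],s['contact_force'],s['opening']);print(R.from_rotvec(s['orientation']).as_matrix().round(3),s['joint_positions'].round(2))
E
```

```text
8.35 [488.83462935  96.30818269 171.42411027] [-0.15293042 -0.23466229 -4.48429943] 29.149954894994767
[[ 1.    0.02  0.  ]
 [ 0.02 -1.    0.  ]
 [ 0.   -0.   -1.  ]] [ 0.08 -0.01  1.59  0.    1.56  0.06]
```

Emit:
servo_tool(targets=[[0,0,0,6,0],[0,0,0,4,0],[0,0,0,2,0],[0,0,0,0,0],[0,0,0,0,0]])

```text
t: 8.85
tcp_pos: [488.7, 96.3, 159.3]
orientation: [-3.141, -0.031, -0.0]
contact_force: [-0.3, -0.2, -3.1]
opening: 28.8
```

Emit:
servo_tool(targets=[[0,0,0,1,0],[0,0,0,1,0],[0,0,0,0,0]])

```text
t: 9.15
tcp_pos: [488.6, 96.3, 157.2]
orientation: [-3.141, -0.031, 0.0]
contact_force: [-0.2, -0.6, -4.6]
opening: 28.7
```

Emit:
servo_tool(targets=[[0,0,0,1,0],[0,0,0,1,0],[0,0,0,0,0]])

```text
t: 9.45
tcp_pos: [488.8, 96.3, 155.9]
orientation: [-3.141, -0.031, -0.001]
contact_force: [-0.5, -0.2, -1.7]
opening: 28.7
```

Emit:
servo_tool(targets=[[0,0,0,0.5,0],[0,0,0,0.5,0],[0,0,0,0,0],[0,0,0,0,0]])

```text
t: 9.85
tcp_pos: [488.9, 96.3, 155.1]
orientation: [-3.141, -0.031, -0.002]
contact_force: [-1.9, -0.3, 3.4]
opening: 28.7
```

Emit:
servo_tool(targets=[[0,0,0,0.5,0],[0,0,0,0.5,0],[0,0,0,0,0],[0,0,0,0,0]])

```text
t: 10.25
tcp_pos: [488.9, 96.3, 153.5]
orientation: [-3.141, -0.031, -0.001]
contact_force: [-1.8, 0.1, 4.0]
opening: 28.6
```

Emit:
servo_tool(targets=[[0,0,0,0.5,0],[0,0,0,0.5,0],[0,0,0,0.5,0],[0,0,0,0.5,0],[0,0,0,0,0],[0,0,0,0,0]])

```text
t: 10.85
tcp_pos: [488.9, 96.3, 151.3]
orientation: [-3.141, -0.031, -0.001]
contact_force: [-0.6, 0.1, 3.8]
opening: 28.7
```

Emit:
servo_tool(targets=[[0,0,0,0.5,0],[0,0,0,0.5,0],[0,0,0,0,0],[0,0,0,0,0]])

```text
t: 11.25
tcp_pos: [488.9, 96.3, 150.7]
orientation: [-3.141, -0.031, -0.001]
contact_force: [-0.7, -0.9, 5.4]
opening: 28.9
```

Emit:
servo_tool(targets=[[0,0,0,0.5,0],[0,0,0,0,0],[0,0,0,0,0]])

```text
t: 11.55
tcp_pos: [488.9, 96.3, 150.5]
orientation: [-3.141, -0.031, -0.001]
contact_force: [-0.8, 0.5, 6.6]
opening: 28.6
```

Emit:
servo_tool(targets=[[0,0,0,0.4,0],[0,0,0,0,0],[0,0,0,0,0]])

```text
t: 11.85
tcp_pos: [488.9, 96.3, 150.4]
orientation: [-3.141, -0.031, -0.002]
contact_force: [-1.9, -0.6, 6.6]
opening: 28.9
```

Emit:
servo_tool(targets=[[0,0,0,0.4,0],[0,0,-2,-0.06,0],[0,0,-3,-0.1,0],[0,0,-3,-0.1,0],[0,0,-3,-0.1,0],[0,0,-3,-0.1,0],[0,0,0,0,0]])

```text
t: 12.55
tcp_pos: [488.6, 110.6, 150.4]
orientation: [-3.141, -0.032, -0.002]
contact_force: [-1.4, -0.4, 6.6]
opening: 29.0
```

Emit:
servo_tool(targets=[[0,0,2,0.3,0],[0,0,3,0.1,0],[0,0,3,0.1,0],[0,0,3,0.1,0],[0,0,3,0.1,0],[0,0,0,0,0]])

```text
t: 13.15
tcp_pos: [489.0, 95.9, 150.1]
orientation: [3.141, 0.031, 0.002]
contact_force: [-2.1, -0.9, 8.3]
opening: 28.7
```

Emit:
servo_tool(targets=[[0,0,2,0.05,0],[0,0,2,0.05,0],[0,0,2,0.05,0],[0,0,0,0,0]])

```text
t: 13.55
tcp_pos: [489.1, 90.0, 150.0]
orientation: [3.141, 0.031, 0.002]
contact_force: [-2.4, -1.4, 9.5]
opening: 28.9
```

Emit:
servo_tool(targets=[[0,0,2,0.05,0],[0,0,2,0.05,0],[0,0,2,0.05,0],[0,0,2,0.05,0],[0,0,0,0,0]])

```text
t: 14.05
tcp_pos: [489.2, 82.3, 149.9]
orientation: [-3.141, -0.031, -0.002]
contact_force: [-1.9, -0.6, 9.0]
opening: 29.1
```

Emit:
servo_tool(targets=[[0,0,2,0.05,0],[0,0,2,0.05,0],[0,0,2,0.05,0],[0,0,2,0.05,0],[0,0,0,0,0]])

```text
t: 14.55
tcp_pos: [489.4, 75.8, 149.8]
orientation: [-3.138, -0.032, -0.003]
contact_force: [-1.6, 3.4, 9.6]
opening: 28.8
```

Emit:
servo_tool(targets=[[0,0,2,0.05,0],[0,0,2,0.05,0],[0,0,0,0,0],[0,0,0,0,0]])

```text
t: 14.95
tcp_pos: [489.5, 70.7, 149.7]
orientation: [-3.14, -0.032, -0.002]
contact_force: [-1.5, 0.6, 9.7]
opening: 28.7
```

Emit:
servo_tool(targets=[[0,0,2,0.05,0],[0,0,2,0.05,0],[0,0,0,0,0],[0,0,0,0,0]])

```text
t: 15.35
tcp_pos: [489.6, 66.1, 149.5]
orientation: [3.141, 0.031, 0.002]
contact_force: [-2.2, -0.4, 9.9]
opening: 28.8
```

Emit:
servo_tool(targets=[[0,0,3,0.07,0],[0,0,3,0.07,0],[0,0,3,0.07,0],[0,0,3,0.07,0],[0,0,0,0,0]])

```text
t: 15.85
tcp_pos: [489.9, 53.8, 149.4]
orientation: [3.141, 0.031, 0.002]
contact_force: [-2.8, -0.9, 9.4]
opening: 29.1
```

Emit:
servo_tool(targets=[[0,0,3,0.07,0],[0,0,3,0.07,0],[0,0,3,0.07,0],[0,0,3,0.07,0],[0,0,0,0,0]])

```text
t: 16.35
tcp_pos: [490.1, 41.8, 149.2]
orientation: [3.141, 0.031, 0.003]
contact_force: [-2.9, -1.3, 10.0]
opening: 28.9
```

Emit:
servo_tool(targets=[[0,0,2,0.05,0],[0,0,2,0.05,0],[0,0,2,0.05,0],[0,0,2,0.05,0],[0,0,0,0,0]])

```text
t: 16.85
tcp_pos: [490.3, 33.9, 149.1]
orientation: [3.141, 0.031, 0.003]
contact_force: [-2.7, -0.7, 11.1]
opening: 28.7
```

Emit:
servo_tool(targets=[[0,0,2,0.05,0],[0,0,2,0.05,0],[0,0,2,0.05,0],[0,0,2,0.05,0],[0,0,0,0,0]])

```text
t: 17.35
tcp_pos: [490.4, 27.6, 148.9]
orientation: [-3.138, -0.032, -0.003]
contact_force: [-3.0, 3.9, 9.9]
opening: 29.0
```

Emit:
servo_tool(targets=[[0,0,2,0.05,0],[0,0,2,0.05,0],[0,0,2,0.05,0],[0,0,2,0.05,0],[0,0,0,0,0],[0,0,0,0,0]])

```text
t: 17.95
tcp_pos: [490.7, 18.0, 148.7]
orientation: [3.141, 0.031, 0.003]
contact_force: [-2.0, 0.4, 10.8]
opening: 29.0
```

Emit:
servo_tool(targets=[[0,0,3,0.05,0],[0,0,3,0.06,0],[0,0,3,0.06,0],[0,0,3,0.06,0],[0,0,0,0,0]])

```text
t: 18.45
tcp_pos: [490.9, 5.7, 148.5]
orientation: [3.14, 0.031, 0.003]
contact_force: [-2.4, -0.7, 11.3]
opening: 28.8
```

Emit:
servo_tool(targets=[[0,0,3,0.06,0],[0,0,3,0.06,0],[0,0,3,0.06,0],[0,0,3,0.06,0],[0,0,0,0,0]])

```text
t: 18.95
tcp_pos: [491.1, -6.4, 148.4]
orientation: [3.14, 0.031, 0.003]
contact_force: [-3.7, -0.5, 10.5]
opening: 28.9
```

Emit:
servo_tool(targets=[[0,0,2,0.05,0],[0,0,2,0.05,0],[0,0,2,0.05,0],[0,0,2,0.05,0],[0,0,0,0,0]])

```text
t: 19.45
tcp_pos: [491.3, -14.3, 148.2]
orientation: [3.14, 0.031, 0.003]
contact_force: [-2.7, -0.4, 10.3]
opening: 28.8
```

Forces hold at about 15 N. Next is the cap3/cap4 joint, at y of about -29.

Emit:
servo_tool(targets=[[0,0,2,0.05,0],[0,0,2,0.05,0],[0,0,2,0.05,0],[0,0,2,0.05,0],[0,0,0,0,0]])

```text
t: 19.95
tcp_pos: [491.4, -19.9, 148.0]
orientation: [-3.137, -0.032, -0.003]
contact_force: [-3.7, 4.6, 11.6]
opening: 29.0
```

Emit:
servo_tool(targets=[[0,0,2,0.05,0],[0,0,2,0.05,0],[0,0,2,0.05,0],[0,0,2,0.05,0],[0,0,0,0,0],[0,0,0,0,0]])

```text
t: 20.55
tcp_pos: [491.7, -29.8, 147.9]
orientation: [3.141, 0.031, 0.004]
contact_force: [-2.6, 0.5, 10.5]
opening: 28.9
```

Emit:
servo_tool(targets=[[0,0,3,0.06,0],[0,0,3,0.06,0],[0,0,3,0.06,0],[0,0,3,0.06,0],[0,0,0,0,0]])

```text
t: 21.05
tcp_pos: [492.0, -42.5, 147.7]
orientation: [3.14, 0.031, 0.004]
contact_force: [-2.0, -0.4, 10.6]
opening: 28.9
```

Emit:
servo_tool(targets=[[0,0,3,0.06,0],[0,0,3,0.06,0],[0,0,3,0.06,0],[0,0,3,0.06,0],[0,0,0,0,0]])

```text
t: 21.55
tcp_pos: [492.3, -54.6, 147.5]
orientation: [3.14, 0.031, 0.004]
contact_force: [-2.8, -0.4, 11.3]
opening: 29.1
```

Emit:
servo_tool(targets=[[0,0,2,0.05,0],[0,0,2,0.05,0],[0,0,2,0.05,0],[0,0,2,0.05,0],[0,0,0,0,0]])

```text
t: 22.05
tcp_pos: [492.4, -62.5, 147.3]
orientation: [3.14, 0.031, 0.004]
contact_force: [-2.7, 0.0, 11.5]
opening: 28.9
```

Emit:
servo_tool(targets=[[0,0,2,0.05,0],[0,0,2,0.05,0],[0,0,2,0.05,0],[0,0,2,0.05,0],[0,0,0,0,0]])

```text
t: 22.55
tcp_pos: [492.5, -68.7, 147.1]
orientation: [-3.139, -0.032, -0.004]
contact_force: [-4.2, 3.5, 12.3]
opening: 28.8
```

Emit:
servo_tool(targets=[[0,0,2,0.04,0],[0,0,2,0.04,0],[0,0,2,0.04,0],[0,0,2,0.04,0],[0,0,0,0,0],[0,0,0,0,0]])

```text
t: 23.15
tcp_pos: [492.8, -77.4, 147.0]
orientation: [-3.141, -0.032, -0.004]
contact_force: [-2.6, 2.8, 11.4]
opening: 29.0
```

Emit:
servo_tool(targets=[[0,0,2,0.03,0],[0,0,2,0.03,0],[0,0,2,0.03,0],[0,0,2,0.03,0],[0,0,0,0,0],[0,0,0,0,0]])

```text
t: 23.75
tcp_pos: [493.0, -86.5, 146.8]
orientation: [3.139, 0.031, 0.004]
contact_force: [-2.4, -0.2, 11.5]
opening: 28.6
```

Emit:
servo_tool(targets=[[0,0,3,0.05,0],[0,0,3,0.06,0],[0,0,3,0.06,0],[0,0,3,0.06,0],[0,0,0,0,0]])

```text
t: 24.25
tcp_pos: [493.3, -98.8, 146.7]
orientation: [3.139, 0.031, 0.004]
contact_force: [-2.7, -0.9, 10.6]
opening: 28.8
```

Emit:
servo_tool(targets=[[0,0,3,0.06,0],[0,0,3,0.06,0],[0,0,3,0.06,0],[0,0,3,0.06,0],[0,0,3,0.06,0],[0,0,0,0,0],[0,0,0,0,0]])

```text
t: 24.95
tcp_pos: [493.6, -113.8, 146.4]
orientation: [3.139, 0.031, 0.004]
contact_force: [-2.0, -0.8, 9.6]
opening: 28.9
```

Emit:
servo_tool(targets=[[0,0,0,-3,0],[0,0,0,-8,0],[0,0,0,-17,0],[0,0,0,-17,0],[0,0,0,-5,0],[0,0,0,0,-0.1],[0,0,0,0,-0.14],[0,0,0,0,-0.14],[0,0,0,0,-0.14],[0,0,0,0,-0.14]])

```text
t: 25.95
tcp_pos: [491.9, -112.3, 191.8]
orientation: [-2.956, -1.055, 0.005]
contact_force: [0.1, 0.7, -4.6]
opening: 29.0
```

Emit:
servo_tool(targets=[[0,0,0,0,-0.14],[0,0,0,0,-0.14],[0,0,0,0,-0.14],[0,0,0,0,-0.14],[0,0,0,0,-0.14],[0,0,0,0,-0.14],[0,0,0,0,-0.051],[0,0,0,0,0],[0,0,0,0,0]])

```text
t: 26.85
tcp_pos: [492.3, -112.5, 192.6]
orientation: [-2.221, -2.219, 0.002]
contact_force: [0.6, 0.1, -4.2]
opening: 28.5
```

```bash
python3 - <<'E'
from h import *
from scipy.spatial.transform import Rotation as R
s=get_state();print(s['t'],s['tcp_pos'],s['contact_force'],s['opening']);print(R.from_rotvec(s['orientation']).as_matrix().round(3),s['joint_positions'].round(2))
b=snap('side','d3');a=snap('scene','s3')
k=lambda im,x0,y0,x1,y1,f:cv2.resize(im[y0:y1,x0:x1],None,fx=f,fy=f,interpolation=cv2.INTER_CUBIC)
A=cv2.imread('pics/s3.png');B=cv2.imread('pics/d3.png')
cv2.imwrite('pics/c5.png',np.hstack([k(A,190,90,330,240,2.8),k(B,230,120,370,270,2.8)]))
E
```

```text
26.85 [ 492.26499143 -112.45329075  192.60426876] [ 0.60747995  0.06871319 -4.16464937] 28.46066528737227
[[ 0.001  1.    -0.003]
 [ 1.    -0.001  0.001]
 [ 0.001 -0.003 -1.   ]] [-0.34 -0.    1.54  0.    1.61 -1.91]
```

View pics/c5.png

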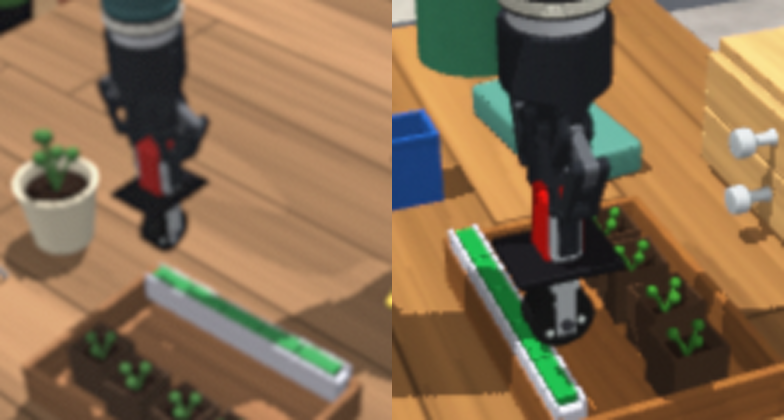

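Emit:
servo_tool(targets=[[0,20,-1.5,0,0],[0,40,-1.5,0,0],[0,48,-2,0,0],[0,48,-2,0,0],[0,48,-2,0,0],[0,48,-2,0,0],[0,48,-2,0,0],[0,48,-2,0,0],[0,42,-1.5,0,0],[0,25,-1,0,0]])

```text
t: 27.95
tcp_pos: [474.4, 305.6, 193.7]
orientation: [-2.218, -2.224, -0.001]
contact_force: [0.9, -1.3, -4.5]
opening: 28.6
```

Emit:
servo_tool(targets=[[0,12,0,0,0],[0,0,0,0,0],[0,0,0,0,0],[0,0,0,0,0],[0,0,0,0,0]])

```text
t: 28.45
tcp_pos: [475.7, 312.9, 194.3]
orientation: [2.223, 2.219, 0.0]
contact_force: [0.3, -0.3, -4.4]
opening: 29.1
```

```bash
python3 - <<'E'
from h import *
from scipy.spatial.transform import Rotation as R
s=get_state();print(s['t'],s['tcp_pos'],s['contact_force'],s['opening']);print(R.from_rotvec(s['orientation']).as_matrix().round(4))
E
```

```text
28.45 [475.66770641 312.94301127 194.29166258] [ 0.33587635 -0.33572825 -4.3644198 ] 29.12361360946217
[[ 1.9e-03  1.0e+00  2.0e-04]
 [ 1.0e+00 -1.9e-03 -2.0e-04]
 [-2.0e-04  3.0e-04 -1.0e+00]]
```

Emit:
servo_tool(targets=[[0,1.4,-0.8,0,0],[0,0,0,10,0],[0,0,0,12,0],[0,0,0,5,0],[0,0,0,0,0],[0,0,0,0,0],[0,0,0,0,0]])

```text
t: 29.15
tcp_pos: [474.8, 315.9, 167.6]
orientation: [2.221, 2.222, 0.002]
contact_force: [-0.7, 0.5, -4.4]
opening: 28.8
```

Emit:
servo_tool(targets=[[0,0,0,5,0],[0,0,0,7,0],[0,0,0,8,0],[0,0,0,8,0],[0,0,0,5,0],[0,0,0,0,0],[0,0,0,0,0]])

```text
t: 29.85
tcp_pos: [474.5, 315.7, 134.0]
orientation: [-2.221, -2.222, 0.0]
contact_force: [0.5, -0.2, -3.3]
opening: 28.7
```

Emit:
servo_tool(targets=[[0,-1.3,0.3,5,0],[0,0,0,8,0],[0,0,0,10,0],[0,0,0,8,0],[0,0,0,6,0],[0,0,0,2,0],[0,0,0,0,0],[0,0,0,0,0]])

```text
t: 30.65
tcp_pos: [475.1, 314.6, 95.5]
orientation: [2.221, 2.222, 0.001]
contact_force: [0.3, -0.1, -3.6]
opening: 29.0
```

Emit:
servo_tool(targets=[[0,0,0,1,0],[0,0,0,1,0],[0,0,0,0.8,0],[0,0,0,0,0],[0,0,0,0,0]])

```text
t: 31.15
tcp_pos: [474.8, 314.4, 92.3]
orientation: [-2.221, -2.222, -0.0]
contact_force: [-0.6, -0.2, -4.1]
opening: 28.8
```

Emit:
servo_tool(targets=[[0,0,0,0.6,0],[0,0,0,0,0],[0,0,0,0,0]])

```text
t: 31.45
tcp_pos: [474.8, 314.5, 91.8]
orientation: [2.221, 2.222, 0.0]
contact_force: [-0.6, 0.0, -4.5]
opening: 28.6
```

Emit:
servo_tool(targets=[[0,0,0,0.4,0],[0,0,0,0,0],[0,0,0,0,0]])

```text
t: 31.75
tcp_pos: [474.9, 314.5, 91.7]
orientation: [2.221, 2.222, 0.001]
contact_force: [-1.0, 0.0, -1.4]
opening: 29.0
```

Plate touches the rim at the original height. I release and retreat.

Emit:
servo_tool(targets=[[0.3,0,0,0,0],[0.6,0,0,0,0],[0.9,0,0,0,0],[0.9,0,0,0,0],[0.9,0,0,0,0],[0.9,0,0,0,0]])

```text
t: 32.35
tcp_pos: [474.9, 314.5, 91.5]
orientation: [2.221, 2.222, 0.001]
contact_force: [-0.8, 0.4, 0.3]
opening: 76.9
```

Emit:
servo_tool(targets=[[0.9,0,0,-8,0],[0.9,0,0,-20,0],[0.9,0,0,-30,0],[0.9,0,0,-40,0],[0.9,0,0,-30,0],[0.9,0,0,-20,0],[0.9,0,0,0,0],[0.9,0,0,0,0],[0.9,0,0,0,0]])

```text
t: 33.25
tcp_pos: [474.1, 314.0, 237.3]
orientation: [-2.22, -2.221, 0.005]
contact_force: [0.8, -0.4, 0.4]
opening: 77.0
```

```bash
python3 - <<'E'
from h import *
s=get_state();print(s['t'],s['tcp_pos'],s['contact_force'],s['opening'])
w=snap('wrist','w5');b=snap('side','d4');a=snap('scene','s4')
m=colmask(w,red,(250,150,310,260));print(m.sum(),fit([w],[m],(30,30,88,140),[474,314,0]))
m=colmask(b,red,(220,140,245,170));print(m.sum(),fit([b],[m],(30,30,88,140),[474,314,0]))
k=lambda im,x0,y0,x1,y1,f:cv2.resize(im[y0:y1,x0:x1],None,fx=f,fy=f,interpolation=cv2.INTER_CUBIC)
A=cv2.imread('pics/s4.png');B=cv2.imread('pics/d4.png')
cv2.imwrite('pics/c6.png',np.hstack([k(A,190,170,400,290,1.9),k(B,160,120,370,300,1.9)[:228]]))
E
```

```text
33.25 [474.0772012  314.04280297 237.27342438] [ 0.79616619 -0.37347781  0.44692364] 77.02072185879483
1859.0 (array([474.45, 315.52,  -1.14]), np.float64(0.081))
233.0 (array([473.6 , 318.23,  -6.47]), np.float64(0.107))
```

View pics/c6.png

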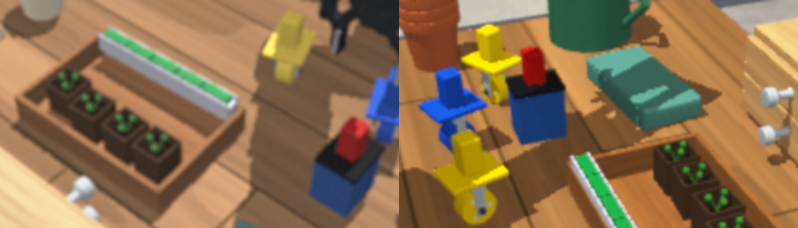

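The roller stands upright in its stand with the gripper clear, and the strip looks even. I hand in.

```bash
python3 -c "
from station import bot; print(bot.hand_in())"
```

```text
the job is handed in; nothing more can be done
None
```

I took the red-handled roller from the blue stand and rolled it along the strip once, starting at the left end. Then I hung it back upright in the stand, let go and handed the job in at about 33 s.

- **Force:** net of the roller's weight, the readings were 11 N over the outer part of section 1, rising to 14–17 N over the rest. Readings come only at the end of each call, so a brief peak between them would not have shown.
- **Strip flatness:** the tool height fell steadily, about 0.02 mm per mm from one end to the other. That fits a seated strip on a sloping rail. The last pictures showed no section standing proud, but the section heights could not be read directly.
- **Roller and other things:** the roller went back down to the height at which I took it. After release, the wrist-camera position matched the start to within 2 mm. The side camera was 2 mm off in y and showed a yaw of -0.06 rad against -0.01 before, which I put down to its coarse resolution. The seedling cells and kneeling block look unmoved. I did not check the cultivator closely at the end, and only the edge of the herb pot was in view, but the arm was never near the cultivator or lower than about 190 mm near the pot.

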